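# Lock the LED-module stand: flat up, setscrew tight

## Robot

A 6-joint arm with a two-finger parallel gripper is mounted at the origin on the work surface. World frame = base frame: x ahead of the robot, y to its left, z up, the work surface at z = 0. Lengths are in m, angles in rad, forces in N, time in s.
With the tool pointing down it reaches from about 0.275 to 0.75 m from the base axis. Payload 10.2 kg.
Tool frame: the origin (TCP) lies at the very end of the fingers, on their centre line; the grasp point (between the pads) lies bot.grip_point_offset behind it (bot.grip_point_offset is the distance from the TCP to the grasp point, in m); z points along the fingers, y is the line along which they close (so a half turn about z gives the same grasp; the last joint's range is limited). The gripper opens to 85 mm and grips with 20 to 120 N. Pads are 22 mm wide; open, the fingers measure 114 mm over their backs; the gripper's body (76 mm by 85 mm) begins 54 mm behind the grasp point. The pads swing forward as they close: fully open they stand 13 mm farther back than shut.
Start: joints at [-1.386, 0.313, 1.498, -0, 1.331, -0.223], TCP at [0.208, -0.482, 0.231] pointing down, gripper open.
Joint ranges: [-2.94, 2.94], [-0.97, 2.17], [0.19, 2.56], [-1.23, 4.37], [0.02, 3.11], [-2.88, 2.88]. Speed limits (rad/s): [2.39, 2.39, 3.01, 3.14, 3.14, 3.14].

## Interface

Orientations are given as a 3x3 rotation matrix whose columns are the frame's x, y, z axes.
In Python, from cell import bot, eyes gives the robot as it stands.
- The arm moves only by the tool play_rows, never from a script. Its argument "commands" is a list of rows, each an object with "dp": the shift along the tool's x, y, z in cm, a list of three; "rotation": the turn, a rotation vector about the tool's x, y, z in degrees, a list of three. In form: [{"dp": [x, y, z], "rotation": [wx, wy, wz]}, ...]. A call has 1 to 20 rows; each row is the pose to reach, as a shift and turn from the pose commanded when the call began, along the tool's axes at that moment; what a row does not reach only later rows make up. A row lasts 1/12 s, in which the tool goes at most 41.7 mm and 7.16 degrees, less where a joint would pass 70% of its speed; a pose out of reach is approached as far as the arm can. A call with a gripper value outside its range is refused whole. "gripper" is the opening, from -1 (shut) to 1 (fully open), set as the call begins (left out, the last holds). The fingers move at their own pace and stop on an object; the grip force is fixed at half the most. Time passes only in rows, so rows that repeat a pose let the fingers close. It gives the time, the measured TCP pose, the force, the opening and the grip force at its end, in the units of the state.
- bot.read_state(): the state, without advancing time (a new reading comes with each control period).
- eyes.snapshot(name): name is "scene" or "top"; returns a dict with "color" (480x640x3 uint8, blue, green, red), "fx", "fy", "cx", "cy" (pixels), "xyz" and "orientation" of the camera in the world. Camera axes: x right, y down, z forward; pixel columns grow to the right and rows downward; lengths in m; the calibration is good to about 2 mm. A picture is of the moment at which its call begins. There is no depth.
- bot.finish_job(): hands the job in; it is judged then, once.
The state is a dict: "time_s": time; "qpos": joint angles; "qd": joint speeds; "joint_efforts": joint torques, N m; "ee_pos": TCP position; "eef_rot": TCP orientation; "force": force on the tool from outside, world axes, zero at the start; "wrist_torque": the same for the moment, N m; "opening": opening from 0.0 (shut) to 1.0 (fully open); "grasp_force": force on a finger pad.
Only numpy, scipy, OpenCV 4.12 (cv2) and the standard library are available. Lean on these libraries where they do the work, as an engineer would, in place of code of your own. Each camera call takes 0.05 s, during which the arm holds its last target. There are 200 camera calls.

## Task

The LED module in the tilting stand is tilted: turn it level, face up (its raised grab bar can simply be pushed down), so that the flat of the spindle faces the setscrew in the top of the hub. Then take the largest hex key from the key block, seat its short leg in the setscrew and tighten it clockwise until it stops, with the module still level. Finally stand the key back, fully down, in its own hole in the block, and leave the other things on the bench where they are.

Things in the scene. Friction and masses are not known exactly. Their poses are not given: they have to be found in the camera images.
- stand: grey tilting stand, bolted down. A level spindle (30 mm dia.) runs along its y axis 115 mm above the bench. Origin on the bench under the setscrew; x away from the robot at yaw 0, z up. Hub: the wider upright at the origin, 72 (x) by 60 (y) mm, flat top 155 mm high, foot 190 by 60 mm. The other upright is at y = -285 mm; between them, y = -63 to -247 mm, is the frame with the LED module.
- spindle (a joint): turn of the spindle and its frame, rad: 0 = module level, face up and the spindle's flat straight up under the setscrew; positive = far edge (stand +x) raised. Starts at 0.45 to 0.95; stops at -1 and 1. It is stiff (about 0.35 N m, some 3.5 N at a grab bar) and stays where it is left.
- far_bar (a point): middle of the far grab bar: a steel bar 14 mm in diameter and 160 mm long along the spindle's direction, centred 104 mm from the spindle axis (at spindle = 0: 115 mm above the bench at stand x = +104 mm, y = -150 mm). Pushing it down turns spindle towards 0.
- near_bar (a point): middle of the like grab bar on the near edge, at 104 mm on the other side of the spindle axis; pushing it down turns spindle the positive way.
- flat_face (a point): middle of the bright milled flat (10.8 mm wide, 1 mm deep) on the dark spindle's bare end that sticks out of the hub to 62 mm at stand +y; 14 mm from the axis, its z axis square to the flat.
- socket (a point): centre of the setscrew's hex socket, at the screw's top, flush with the hub top, facing up (sinks 1.4 mm by tightening). 11 mm across flats, 20 mm deep, tapered mouth. z up, x at one corner of the hexagon; turns with the screw. The key goes in when its long arm points along a corner: socket yaw + a multiple of 60 degrees, within about 6 degrees; it has some 7 degrees of play each way.
- screw (a joint): turn of the setscrew, rad, growing as it is tightened (clockwise from above; the socket's yaw falls by as much). Starts at 0 to 0.5, stops hard at 3.6 = tight. Needs about 0.15 N m (some 2 N at 85 mm from its axis).
- hexkey: the largest hex key, dark steel, 10 mm across flats, L-shaped, about 120 g. Origin where the axes of its two legs cross at the bend; x along the long arm (end 120 mm from the origin), short leg along -z (foot 50 mm below the origin). Stands short leg down, arm level, in the block, its arm free of the block from 20 mm out. Let go in the socket, it stands alone, its arm drooping some 4 degrees.
- key_grip (a point): point on the long arm 45 mm from the bend, by the centre of mass; the arm's side faces (10 mm apart) are flat and upright.
- key_foot (a point): centre of the foot of the short leg.
- key_block: black plastic block 40 mm (x) by 136 mm (y) by 48 mm high, fixed, with three holes in a row along y holding hex keys; the keys' long arms point along its x axis. Origin at the centre of its underside.
- home_hole (a point): centre of the mouth of the largest key's hole, in the block's top at y = +44 mm: 15 mm in diameter, goes through to the bench, mouth chamfered to 20 mm. With the key home, its foot is 5 mm or less above the bench.
- hexkey_mid: the middle hex key, 8 mm, in the block's middle hole, 44 mm beside the largest; same axes. Leave alone.
- hexkey_small: the small hex key, 6 mm, in the third hole, 88 mm beside the largest; same axes. Leave alone.
- spare_module: spare LED module lying on the bench, 160 by 160 by 14 mm; origin under its centre. Leave alone.
- screwdriver: screwdriver lying on the bench, 190 mm. Leave alone.
- meter: multimeter lying on the bench, 85 by 150 by 36 mm. Leave alone.
- cutters: side cutters lying on the bench, about 125 mm. Leave alone.
- tape_roll: roll of paper tape, 90 mm across, 24 mm high. Leave alone.
Things that resemble listed ones, but are neither listed nor needed, are in the scene too. Leave any orange look-alike of the hexkey alone.

How it is judged:
On the way, in this order (a step that is already met when the one before it is completed fails the run):
1. the module is level and the spindle's flat faces the setscrew (value of joint spindle between -0.1 and 0.1 rad), for 0.3 s.
2. the largest key's short leg is seated in the setscrew (z of key_foot in the frame of socket below -0.014 m and horizontal distance between key_foot and socket below 0.004 m), for 0.1 s.
3. the setscrew is turned to its stop with the key in it and the module level (all of step 1 and value of joint screw above 3.35 rad and z of key_foot in the frame of socket below -0.012 m and horizontal distance between key_foot and socket below 0.005 m), for 0.1 s.
At the end, for the whole second after the job is handed in: the setscrew is within 0.25 rad of its stop, the spindle within 0.1 rad of flat up and module level, and the largest key stands released and at rest in its own hole, foot within 12 mm of the bench (all of step 1 and value of joint screw above 3.35 rad and horizontal distance between key_foot and home_hole below 0.008 m and height (world z) of key_foot below 0.012 m and angle between hexkey's own z axis and vertical below 0.15 rad and linear speed of hexkey below 0.03 m/s); the robot touches nothing.
It fails at once if the setscrew is run down on the round of the spindle, with the flat not facing it (value of joint screw above 1.2 rad and (value of joint spindle above 0.2 rad or value of joint spindle below -0.2 rad)).
It fails at once if another key or a bystander is moved by more than 30 mm (distance of any of hexkey_mid, hexkey_small, spare_module, screwdriver, meter, cutters, tape_roll from where it was at the start of the episode above 0.03 m).
It also fails if it takes over 72 s, if anything falls off the work surface, if the arm or the gripper's body presses on something with over 40 N, if the wrist force passes 120 N, or if a joint passes its speed limit or range.

## Working session

There is one attempt and no reset: what is moved stays moved. The work goes in short steps, Python scripts to look and compute and a tool call to move; the robot and the scene stay as the last step left them, time stands still between calls to the robot, and variables do not carry over. Pictures are saved under pics/ and viewed, at most 10 in all, crops included, and the job is handed in when it is done.

Besides the shell and the picture viewer there is one more tool, called after "Emit:" as name(argument=value, ...), one argument or row to a line, values as JSON. play_rows: Moves the arm, as the interface text tells. Its arguments: {"type":"object","properties":{"commands":{"type":"array"},"gripper":{"type":"number"}},"required":["commands"]}

```bash
mkdir -p pics; ls; python3 - <<'E'
from cell import bot, eyes
import cv2, numpy as np
for n in ("scene","top"):
    s=eyes.snapshot(n); cv2.imwrite(f"pics/{n}0.png",s["color"])
    print(n,s["fx"],s["fy"],s["cx"],s["cy"],np.round(s["xyz"],4),np.round(s["orientation"],4).tolist())
print(bot.read_state(), bot.grip_point_offset)
E
```

```text
pics
scene 555.5821502590132 555.5821502590132 317.8333189844071 240.05554421121707 [0.8517 0.637  1.1017] [[-0.8796, 0.3964, -0.2629], [0.4754, 0.7146, -0.5132], [-0.0156, -0.5764, -0.817]]
top 492.12846391956424 492.12846391956424 319.30228734300584 232.21839717097288 [4.5180e-01 8.0000e-04 1.4425e+00] [[-0.0269, -0.9979, 0.0585], [-0.9995, 0.0278, 0.0142], [-0.0158, -0.0581, -0.9982]]
{'time_s': 0.1, 'qpos': array([-1.38639543e+00,  3.13381631e-01,  1.49831121e+00,  7.10902284e-06,
        1.33102419e+00, -2.23377126e-01]), 'qd': array([ 0.00107761,  0.00105332, -0.00136641,  0.00090769, -0.00070686,
        0.00056436]), 'joint_efforts': array([ 2.49661338e-03, -4.12897038e+01, -2.60143769e+01, -1.95938678e-04,
        3.00984626e-03, -7.05621002e-07]), 'ee_pos': array([ 0.20816025, -0.48173288,  0.23081745]), 'eef_rot': array([[ 9.18004956e-01,  3.96568861e-01, -1.99375342e-04],
       [ 3.96568829e-01, -9.18004324e-01,  1.10658525e-03],
       [ 2.55809825e-04, -1.09491679e-03, -9.99999368e-01]]), 'force': array([ 0.33392786, -0.37134612,  0.1709065 ]), 'wrist_torque': array([-0.00554042,  0.01343806,  0.01914457]), 'grasp_force': 0.0, 'opening': 0.9986531071488671} 0.0187
```

View pics/scene0.png

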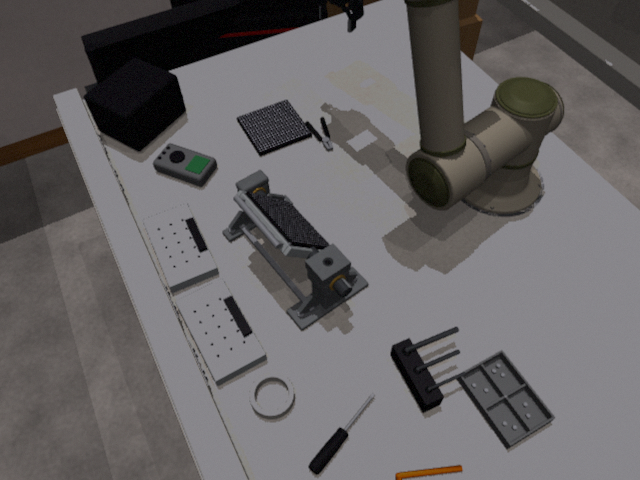

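View pics/top0.png

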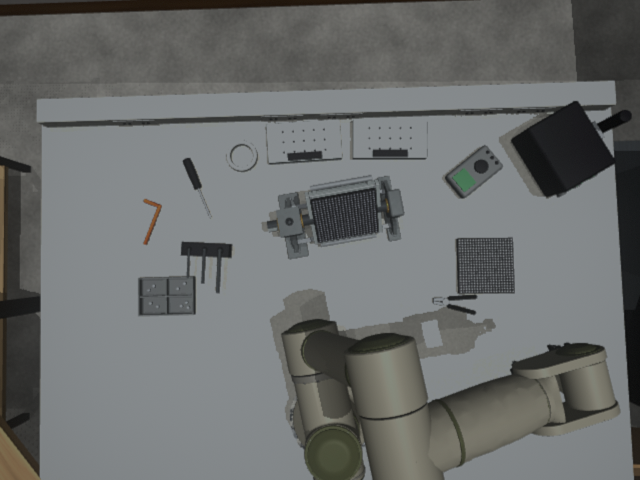

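The top view shows the hub at about (289,215), the frame at (345,213) and the key block at (206,250). There are three dark key candidates, with arms at columns 188, 205 and 219. The one at 219 is longest (tip about row 292), which fits the largest key. The orange L at (150,220) is the look-alike. I'll confirm with one enlarged crop.

```bash
python3 - <<'E'
import cv2, numpy as np
t=cv2.imread("pics/top0.png"); s=cv2.imread("pics/scene0.png")
def c(im,x,y,w,h): return cv2.resize(im[y:y+h,x:x+w],(400,300),interpolation=cv2.INTER_CUBIC)
o=np.vstack([np.hstack([c(t,168,232,80,60),c(t,250,180,80,60)]),np.hstack([c(s,380,320,108,81),c(s,288,235,84,63)])])
o=np.clip(o.astype(float)*1.4,0,255).astype(np.uint8)
cv2.imwrite("pics/crop1.png",o)
E
```

```text
(no output)
```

View pics/crop1.png

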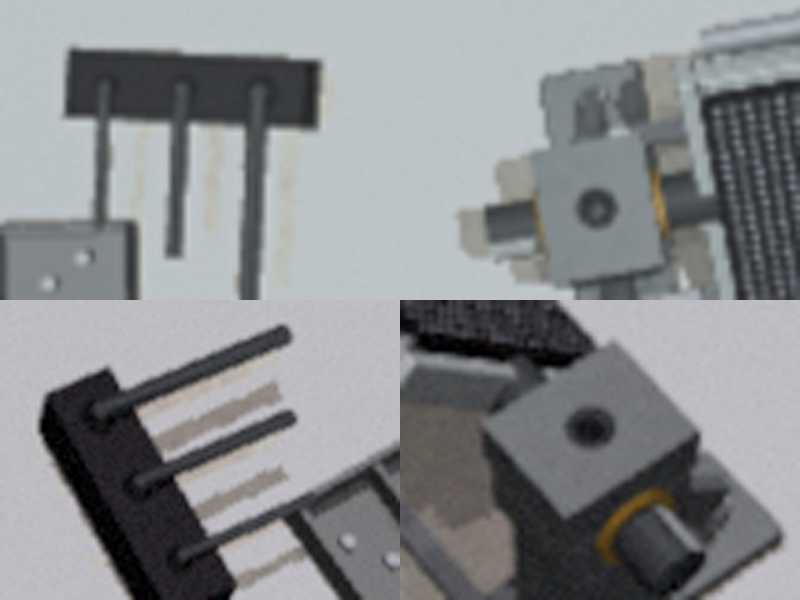

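The crop confirms it: the key at top-view column 219 (upper one in the scene view) is the longest and thickest, at the block's world −y end. The socket is at about top (289.4,221.6) and scene (327.9,261.9). Next I'll measure precisely.

```bash
cat > h.py <<'E'
import numpy as np, cv2
from cell import bot, eyes
def ray(s,u,v):
    d=np.array(s["orientation"])@np.array([(u-s["cx"])/s["fx"],(v-s["cy"])/s["fy"],1]); return np.array(s["xyz"]),d
def onz(s,u,v,z):
    o,d=ray(s,u,v); return o+d*(z-o[2])/d[2]
def proj(s,p):
    q=np.array(s["orientation"]).T@(np.asarray(p,float)-s["xyz"]); return np.array([s["cx"]+s["fx"]*q[0]/q[2],s["cy"]+s["fy"]*q[1]/q[2]])
def tri(s1,p1,s2,p2):
    o1,d1=ray(s1,*p1);o2,d2=ray(s2,*p2)
    t=np.linalg.lstsq(np.c_[d1,-d2],o2-o1,rcond=None)[0]
    a,b=o1+d1*t[0],o2+d2*t[1]; return (a+b)/2,np.linalg.norm(a-b)
E
python3 - <<'E'
from h import *
np.set_printoptions(precision=4,suppress=True)
t=eyes.snapshot("top"); s=eyes.snapshot("scene")
print("socket tri",tri(t,(289.4,221.6),s,(327.9,261.9)),"z155",onz(t,289.4,221.6,.155),onz(s,327.9,261.9,.155))
g=cv2.cvtColor(t["color"],cv2.COLOR_BGR2GRAY)
m=(g<70).astype(np.uint8)
# block: dark contour
blk=np.zeros_like(m); blk[238:262,176:238]=m[238:262,176:238]
blk=cv2.morphologyEx(blk,cv2.MORPH_OPEN,np.ones((7,7)))
c=max(cv2.findContours(blk,0,2)[0],key=cv2.contourArea); r=cv2.minAreaRect(c); print("blk px",r)
for p in cv2.boxPoints(r): print(onz(t,*p,.048))
print("blk c",onz(t,*r[0],.048))
# arm: darkness weighted centroid by row
pts=[]
for v in range(262,296):
    row=180-g[v,211:228].astype(float); row[row<60]=0
    if row.sum()>0: 
        u=211+(row*np.arange(17)).sum()/row.sum(); pts.append((u,v)); 
        if v%4==0 or v>286: print(v,round(u,2),round(row.sum()),g[v,213:226])
E
```

```text
socket tri (array([0.556 , 0.098 , 0.1532]), np.float64(0.003638068791388498)) z155 [0.5574 0.0969 0.155 ] [0.555 0.1   0.155]
blk px ((205.6246795654297, 249.00624084472656), (49.3883056640625, 13.233469009399414), 2.862405300140381)
[0.4814 0.4166 0.048 ]
[0.519  0.4143 0.048 ]
[0.5081 0.2736 0.048 ]
[0.4706 0.2761 0.048 ]
blk c [0.4947 0.3451 0.048 ]
264 218.52 595 [138 139 138 120  65  61  55  69 115 139 139 137 136]
268 218.44 461 [139 140 140 127  62  59  56  82 138 140 137 132 130]
272 218.08 533 [139 139 134 105  62  59  55  86 139 140 139 137 136]
276 218.0 545 [139 139 131  89  61  58  57  90 139 140 138 136 135]
280 217.93 552 [138 139 129  78  58  56  59  97 139 140 138 137 136]
284 217.82 530 [139 140 129  72  59  55  69 115 139 138 135 136 134]
287 217.1 532 [139 134 104  67  59  56  82 136 140 138 136 136 135]
288 217.09 538 [140 133 103  63  59  55  82 138 140 139 138 135 134]
289 217.1 538 [139 134 105  62  59  54  82 138 139 138 138 138 137]
290 217.13 530 [139 135 112  63  59  54  82 138 140 138 138 138 139]
291 217.45 456 [139 139 126  67  59  54  84 138 140 139 138 138 138]
292 217.47 393 [138 139 129  86  75  72  94 137 140 138 138 138 138]
293 217.99 204 [138 139 136 121 112 109 115 138 139 139 138 138 139]
```

```bash
python3 - <<'E'
from h import *
np.set_printoptions(precision=4,suppress=True)
t=eyes.snapshot("top"); s=eyes.snapshot("scene")
g=cv2.cvtColor(t["color"],cv2.COLOR_BGR2GRAY).astype(float)
pts=[]
for v in range(264,292):
    w=np.clip(125-g[v,212:226],0,None); pts.append(onz(t,212+(w*np.arange(14)).sum()/w.sum(),v,.053))
pts=np.array(pts)
k,b=np.polyfit(pts[:,0],pts[:,1],1); d=np.array([-1,-k]);d/=np.linalg.norm(d)
tip=onz(t,217.5,292.6,.053); tip=np.array([tip[0],k*tip[0]+b])
print("arm dir",d,np.arctan2(d[1],d[0]),"rms",np.std(pts[:,1]-k*pts[:,0]-b),"tip",tip,"bend",tip-.12*d,"grip",tip-.075*d)
gs=cv2.cvtColor(s["color"],cv2.COLOR_BGR2GRAY).astype(float)
# project predicted arm into scene, refine perpendicular offset in scene
bend=tip-.12*d
offs=[]
for a in np.arange(.03,.115,.005):
    p=np.r_[bend+a*d,.053]; n=np.array([-d[1],d[0],0])
    best=[(cv2.getRectSubPix(gs.astype(np.float32),(1,1),tuple(map(float,proj(s,p+n*o))))[0,0]) for o in np.arange(-.016,.0161,.001)]
    w=np.clip(90-np.array(best),0,None); o=(w*np.arange(-.016,.0161,.001)).sum()/(w.sum()+1e-9); offs.append((round(a,3),round(o*1000,1),int(min(best))))
print(offs)
# tip in scene
prof=[(round(a,3),int(cv2.getRectSubPix(gs.astype(np.float32),(1,1),tuple(map(float,proj(s,np.r_[bend+a*d,.053]))))[0,0])) for a in np.arange(.1,.135,.002)]
print(prof)
# hub yaw: hub top colour edges & sockets
for im,n in ((t,"t"),):
    sub=im["color"][190:250,265:320]; print(cv2.cvtColor(sub,cv2.COLOR_BGR2GRAY)[22:45:4,5:50:2])
E
```

```text
arm dir [-0.9977  0.0671] 3.074411878890045 rms 0.000247653616372682 tip [0.3709 0.313 ] bend [0.4906 0.3049] grip [0.4457 0.308 ]
[(np.float64(0.03), np.float64(-0.1), 30), (np.float64(0.035), np.float64(0.0), 32), (np.float64(0.04), np.float64(-0.1), 36), (np.float64(0.045), np.float64(-0.6), 29), (np.float64(0.05), np.float64(-0.4), 31), (np.float64(0.055), np.float64(-0.4), 38), (np.float64(0.06), np.float64(-0.7), 32), (np.float64(0.065), np.float64(-0.4), 36), (np.float64(0.07), np.float64(-1.0), 37), (np.float64(0.075), np.float64(-0.8), 38), (np.float64(0.08), np.float64(-0.9), 39), (np.float64(0.085), np.float64(-1.3), 44), (np.float64(0.09), np.float64(-1.4), 40), (np.float64(0.095), np.float64(-1.1), 41), (np.float64(0.1), np.float64(-1.3), 43), (np.float64(0.105), np.float64(-1.4), 38), (np.float64(0.11), np.float64(-1.5), 43)]
[(np.float64(0.1), 46), (np.float64(0.102), 46), (np.float64(0.104), 46), (np.float64(0.106), 47), (np.float64(0.108), 46), (np.float64(0.11), 46), (np.float64(0.112), 45), (np.float64(0.114), 44), (np.float64(0.116), 46), (np.float64(0.118), 45), (np.float64(0.12), 46), (np.float64(0.122), 50), (np.float64(0.124), 81), (np.float64(0.126), 122), (np.float64(0.128), 135), (np.float64(0.13), 135), (np.float64(0.132), 136), (np.float64(0.134), 135)]
[[113 111 112 101  97  98  99  97  96  98  97  98 100  99  94  52  97  97
   99  97 118  47  53]
 [107 111 111 106  96  96  96  98 100  96  98 101 100 100 100  72  47  47
   50  60 116  95  33]
 [ 97  76  65  57  98  97  98  94  48  42  44  54  99  98  99  94  86  63
   62  59  58  52  31]
 [ 58  58  61  63  93  97  98  98  71  48  53  79  99  99 100  96  83  45
   46  46  67  82  49]
 [ 89  97 116 109  80  96  97  99  98  98  99  99  98  99 100 101  65  61
   80  82  85 115 106]
 [121 111 108 106  91  96  96  97  98 100  99  98  99 100 101  95  84  77
   92  90  88  93 118]]
```

```bash
python3 - <<'E'
from h import *
np.set_printoptions(precision=4,suppress=True)
t=eyes.snapshot("top"); s=eyes.snapshot("scene")
g=cv2.cvtColor(t["color"],cv2.COLOR_BGR2GRAY)
m=cv2.inRange(cv2.GaussianBlur(g,(3,3),0),90,105); m[:203]=0;m[242:]=0;m[:,:272]=0;m[:,303:]=0
m=cv2.morphologyEx(m,cv2.MORPH_CLOSE,np.ones((5,5)));m=cv2.morphologyEx(m,cv2.MORPH_OPEN,np.ones((9,9)))
c=max(cv2.findContours(m,0,2)[0],key=cv2.contourArea); r=cv2.minAreaRect(c); print(r,onz(t,*r[0],.155))
P=[onz(t,*p,.155) for p in cv2.boxPoints(r)]
for i in range(4):
    e=P[(i+1)%4]-P[i]; print(np.linalg.norm(e),np.degrees(np.arctan2(e[1],e[0])))
def c(im,x,y,w,h): return cv2.resize(im[y:y+h,x:x+w],(400,300),interpolation=cv2.INTER_CUBIC)
o=np.hstack([c(t["color"],292,160,120,90),c(s["color"],215,165,120,90)]); cv2.imwrite("pics/crop2.png",np.clip(o*1.4,0,255).astype(np.uint8))
E
```

```text
((286.5, 213.5), (11.0, 21.0), 90.0) [0.5789 0.104  0.155 ]
0.05532014729274908 -91.64098989635288
0.02902749429244965 178.6076310251259
0.05524791100679114 88.37944162744778
0.029047598445871993 -1.250047304509287
```

View pics/crop2.png

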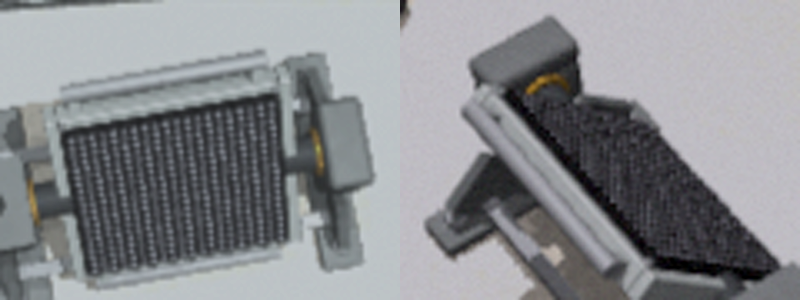

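The crop shows the raised far bar. In the top view it runs (310.6,187.3) to (371.8,177.1), and in the scene view (278.9,245.4) to (235.4,196.8).

```bash
python3 - <<'E'
from h import *
np.set_printoptions(precision=4,suppress=True)
t=eyes.snapshot("top"); s=eyes.snapshot("scene")
A,ea=tri(t,(310.6,187.3),s,(278.9,245.4));B,eb=tri(t,(371.8,177.1),s,(235.4,196.8))
print(A,ea,B,eb,np.linalg.norm(A-B)); M=(A+B)/2
d=(A-B)[:2];d/=np.linalg.norm(d); yaw=np.arctan2(-d[0],d[1]); print("yaw",yaw,"mid",M)
S=np.array([.556,.098]); X=np.array([np.cos(yaw),np.sin(yaw)]);Y=np.array([-X[1],X[0]])
r=M[:2]-S; print("stand coords",r@X,r@Y,"spindle",np.arcsin((M[2]-.115)/.104),np.arccos(min(1,r@X/.104)))
for f in (.104,.085): print("bar lvl",f,S+f*X-.15*Y)
R=bot.read_state(); 
from h import *
E
```

```text
[0.637  0.0395 0.1954] 0.0075417514386907905 [ 0.6606 -0.1184  0.1935] 0.0036781809748642714 0.15972151179648103
yaw 0.14834157662659164 mid [ 0.6488 -0.0395  0.1944]
stand coords 0.07147373989138571 -0.14966277422329735 spindle 0.8693620010854717 0.813103213440237
bar lvl 0.104 [ 0.681 -0.035]
bar lvl 0.085 [ 0.6622 -0.0378]
```

```bash
cat >> h.py <<'E'
from scipy.spatial.transform import Rotation as Rn
def down(psi): c,s=np.cos(psi),np.sin(psi); return np.array([[c,s,0],[s,-c,0],[0,0,-1.]])
def plan(tg):
    st=bot.read_state(); R=st["eef_rot"]; p=st["ee_pos"]
    print("p",np.round(p,4),"psi",round(np.arctan2(R[1,0],R[0,0]),4),"t",round(st["time_s"],2),"F",np.round(st["force"],1),"open",round(st["opening"],3),"q",np.round(st["qpos"],2))
    for q,psi in tg:
        w=Rn.from_matrix(R.T@down(psi)).as_rotvec(degrees=True) if psi is not None else np.zeros(3)
        print(np.round(q,3),"dp",np.round(R.T@(np.array(q)-p)*100,2),"rot",np.round(w,1))
E
python3 - <<'E'
from h import *
plan([([.208,-.482,.29],None),([.645,-.04,.29],None),([.648,-.0395,.21],None),([.663,-.0375,.178],None),([.676,-.0355,.145],None),([.681,-.035,.121],None),([.681,-.035,.2],None)])
E
```

```text
p [ 0.2082 -0.4819  0.2313] psi 0.4078 t 0.5 F [-1.   0.7 -0. ] open 1.0 q [-1.39  0.31  1.5   0.    1.33 -0.22]
[ 0.208 -0.482  0.29 ] dp [-0.02 -0.   -5.87] rot [0. 0. 0.]
[ 0.645 -0.04   0.29 ] dp [ 57.63 -23.25  -5.87] rot [0. 0. 0.]
[ 0.648 -0.04   0.21 ] dp [ 57.92 -23.18   2.13] rot [0. 0. 0.]
[ 0.663 -0.038  0.178] dp [ 59.38 -22.76   5.33] rot [0. 0. 0.]
[ 0.676 -0.036  0.145] dp [ 60.65 -22.43   8.63] rot [0. 0. 0.]
[ 0.681 -0.035  0.121] dp [ 61.13 -22.28  11.03] rot [0. 0. 0.]
[ 0.681 -0.035  0.2  ] dp [ 61.13 -22.28   3.13] rot [0. 0. 0.]
```

Emit:
play_rows(
  commands=[
    {"dp": [0, 0, -4], "rotation": [0, 0, 0]},
    {"dp": [0, 0, -6], "rotation": [0, 0, 0]},
    {"dp": [57.6, -23.2, -6], "rotation": [0, 0, 0]},
    {"dp": [57.6, -23.2, -6], "rotation": [0, 0, 0]},
    {"dp": [57.6, -23.2, -6], "rotation": [0, 0, 0]},
    {"dp": [57.6, -23.2, -6], "rotation": [0, 0, 0]},
    {"dp": [57.6, -23.2, -6], "rotation": [0, 0, 0]},
    {"dp": [57.6, -23.2, -6], "rotation": [0, 0, 0]},
    {"dp": [57.6, -23.2, -6], "rotation": [0, 0, 0]},
    {"dp": [57.6, -23.2, -6], "rotation": [0, 0, 0]},
    {"dp": [57.6, -23.2, -6], "rotation": [0, 0, 0]},
    {"dp": [57.6, -23.2, -6], "rotation": [0, 0, 0]},
    {"dp": [57.6, -23.2, -6], "rotation": [0, 0, 0]},
    {"dp": [57.6, -23.2, -6], "rotation": [0, 0, 0]},
    {"dp": [57.6, -23.2, -6], "rotation": [0, 0, 0]},
    {"dp": [57.6, -23.2, -6], "rotation": [0, 0, 0]},
    {"dp": [57.6, -23.2, -6], "rotation": [0, 0, 0]},
    {"dp": [57.6, -23.2, -6], "rotation": [0, 0, 0]},
    {"dp": [57.6, -23.2, -6], "rotation": [0, 0, 0]},
    {"dp": [57.6, -23.2, -6], "rotation": [0, 0, 0]},
  ],
  gripper=-1,
)

```text
time_s: 2.17
ee_pos: [0.6447, -0.0409, 0.2911]
eef_rot: [[0.918, 0.397, -0.001], [0.397, -0.918, -0.0], [-0.001, -0.0, -1.0]]
force: [-0.9, -0.3, -0.9]
opening: 0.0
grasp_force: 0.0
```

```bash
python3 - <<'E'
from h import *
plan([([.645,-.04,.29],.408),([.648,-.0395,.21],.408),([.663,-.0375,.178],.408),([.676,-.0355,.145],.408),([.681,-.035,.121],.408),([.681,-.035,.2],.408)])
E
```

```text
p [ 0.6447 -0.0409  0.2911] psi 0.4078 t 2.17 F [-0.9 -0.3 -0.9] open 0.0 q [-0.24  0.57  0.96 -0.    1.61  0.92]
[ 0.645 -0.04   0.29 ] dp [ 0.06 -0.07  0.11] rot [-0.  0. -0.]
[ 0.648 -0.04   0.21 ] dp [0.36 0.   8.11] rot [-0.  0. -0.]
[ 0.663 -0.038  0.178] dp [ 1.82  0.41 11.31] rot [-0.  0. -0.]
[ 0.676 -0.036  0.145] dp [ 3.1   0.75 14.61] rot [-0.  0. -0.]
[ 0.681 -0.035  0.121] dp [ 3.58  0.9  17.01] rot [-0.  0. -0.]
[ 0.681 -0.035  0.2  ] dp [3.57 0.9  9.11] rot [-0.  0. -0.]
```

Emit:
play_rows(
  commands=[
    {"dp": [0.2, 0, 4], "rotation": [0, 0, 0]},
    {"dp": [0.4, 0, 8], "rotation": [0, 0, 0]},
    {"dp": [0.7, 0.1, 9], "rotation": [0, 0, 0]},
    {"dp": [1.2, 0.2, 10], "rotation": [0, 0, 0]},
    {"dp": [1.6, 0.3, 11], "rotation": [0, 0, 0]},
    {"dp": [2.1, 0.5, 12], "rotation": [0, 0, 0]},
    {"dp": [2.5, 0.6, 13], "rotation": [0, 0, 0]},
    {"dp": [2.9, 0.7, 14], "rotation": [0, 0, 0]},
    {"dp": [3.2, 0.8, 15], "rotation": [0, 0, 0]},
    {"dp": [3.4, 0.8, 16], "rotation": [0, 0, 0]},
    {"dp": [3.6, 0.9, 17], "rotation": [0, 0, 0]},
    {"dp": [3.6, 0.9, 17], "rotation": [0, 0, 0]},
  ],
)

```text
time_s: 3.17
ee_pos: [0.6821, -0.0351, 0.1213]
eef_rot: [[0.918, 0.396, 0.001], [0.396, -0.918, -0.0], [0.0, 0.0, -1.0]]
force: [-0.4, -0.4, -0.4]
opening: 0.002
grasp_force: 0.0
```

Emit:
play_rows(
  commands=[
    {"dp": [0, 0, -4], "rotation": [0, 0, 0]},
    {"dp": [0, 0, -8], "rotation": [0, 0, 0]},
    {"dp": [0, 0, -12], "rotation": [0, 0, 0]},
    {"dp": [0, 0, -15], "rotation": [0, 0, 0]},
    {"dp": [0, 0, -15], "rotation": [0, 0, 0]},
  ],
  gripper=-0.3,
)

```text
time_s: 3.58
ee_pos: [0.6828, -0.0352, 0.2803]
eef_rot: [[0.918, 0.396, 0.012], [0.396, -0.918, -0.003], [0.01, 0.008, -1.0]]
force: [0.8, 0.9, 1.7]
opening: 0.35
grasp_force: 0.0
```

```bash
python3 - <<'E'
from h import *
t=eyes.snapshot("top"); s=eyes.snapshot("scene")
def c(im,x,y,w,h): return cv2.resize(im[y:y+h,x:x+w],(400,300),interpolation=cv2.INTER_CUBIC)
o=np.hstack([c(t["color"],262,160,140,105),c(s["color"],225,185,140,105)]); cv2.imwrite("pics/crop3.png",np.clip(o*1.4,0,255).astype(np.uint8))
yaw=.148;S=np.array([.556,.098,.115]);X=np.array([np.cos(yaw),np.sin(yaw),0]);Y=np.array([-X[1],X[0],0])
for e in (-.07,-.23):
  for x in (.104,-.104): print(x,e,proj(t,S+x*X+e*Y),proj(s,S+x*X+e*Y))
plan([([.4455,.308,.30],3.07)])
E
```

```text
0.104 -0.07 [308.95594643 181.24774455] [267.00692461 274.93285614]
-0.104 -0.07 [322.29355055 256.65125952] [345.15805315 226.1454742 ]
0.104 -0.23 [366.91455228 170.93227149] [226.86024596 226.08790445]
-0.104 -0.23 [380.80633884 246.28836467] [302.66418084 182.72575123]
p [ 0.6817 -0.0349  0.2731] psi 0.4074 t 3.68 F [-0.1  1.1 -0.6] open 0.353 q [-0.22  0.67  0.84 -0.    1.62  0.94]
[0.446 0.308 0.3  ] dp [ -8.09 -40.84  -2.78] rot [ 2.000e-01  1.000e-01 -1.526e+02]
```

View pics/crop3.png

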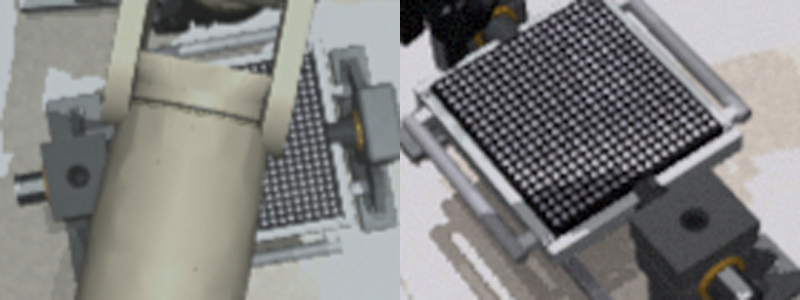

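The scene view shows the bar ends at (267.7,272.5) and (344.7,224.2). Both sit about 2 px above the level prediction, so the module is level. Next is the key.

Emit:
play_rows(
  commands=[
    {"dp": [0, -4, -2.5], "rotation": [0, 0, -7]},
    {"dp": [-2, -8, -2.5], "rotation": [0, 0, -14]},
    {"dp": [-3, -12, -2.5], "rotation": [0, 0, -21]},
    {"dp": [-4, -16, -2.5], "rotation": [0, 0, -28]},
    {"dp": [-4, -20, -2.5], "rotation": [0, 0, -35]},
    {"dp": [-5, -24, -2.5], "rotation": [0, 0, -42]},
    {"dp": [-6, -28, -2.5], "rotation": [0, 0, -49]},
    {"dp": [-7, -32, -2.5], "rotation": [0, 0, -56]},
    {"dp": [-7, -36, -2.5], "rotation": [0, 0, -63]},
    {"dp": [-8, -40, -2.5], "rotation": [0, 0, -70]},
    {"dp": [-8.1, -40.8, -2.5], "rotation": [0, 0, -77]},
    {"dp": [-8.1, -40.8, -2.5], "rotation": [0, 0, -84]},
    {"dp": [-8.1, -40.8, -2.5], "rotation": [0, 0, -91]},
    {"dp": [-8.1, -40.8, -2.5], "rotation": [0, 0, -98]},
    {"dp": [-8.1, -40.8, -2.5], "rotation": [0, 0, -105]},
    {"dp": [-8.1, -40.8, -2.5], "rotation": [0, 0, -112]},
    {"dp": [-8.1, -40.8, -2.5], "rotation": [0, 0, -119]},
    {"dp": [-8.1, -40.8, -2.5], "rotation": [0, 0, -126]},
    {"dp": [-8.1, -40.8, -2.5], "rotation": [0, 0, -133]},
    {"dp": [-8.1, -40.8, -2.5], "rotation": [0, 0, -140]},
  ],
  gripper=-0.3,
)

```text
time_s: 5.35
ee_pos: [0.445, 0.3075, 0.2951]
eef_rot: [[-0.96, 0.281, -0.003], [0.281, 0.96, -0.001], [0.002, -0.002, -1.0]]
force: [0.2, -0.1, 0.0]
opening: 0.349
grasp_force: 0.0
```

```bash
python3 - <<'E'
from h import *
plan([([.4453,.308,.20],3.067),([.4453,.308,.10],3.067),([.4453,.308,.034],3.067)])
E
```

```text
p [0.445  0.3075 0.2951] psi 2.857 t 5.35 F [ 0.2 -0.1  0. ] open 0.349 q [ 0.39  0.31  1.33 -0.    1.5  -0.9 ]
[0.445 0.308 0.2  ] dp [-0.03  0.08  9.51] rot [ -0.1  -0.1 -12. ]
[0.445 0.308 0.1  ] dp [-0.05  0.09 19.51] rot [ -0.1  -0.1 -12. ]
[0.445 0.308 0.034] dp [-0.07  0.11 26.11] rot [ -0.1  -0.1 -12. ]
```

Emit:
play_rows(
  commands=[
    {"dp": [0, 0.1, 4], "rotation": [0, 0, -6]},
    {"dp": [0, 0.1, 8], "rotation": [0, 0, -12]},
    {"dp": [0, 0.1, 12], "rotation": [0, 0, -12]},
    {"dp": [0, 0.1, 16], "rotation": [0, 0, -12]},
    {"dp": [0, 0.1, 19], "rotation": [0, 0, -12]},
    {"dp": [0, 0.1, 21], "rotation": [0, 0, -12]},
    {"dp": [0, 0.1, 23], "rotation": [0, 0, -12]},
    {"dp": [0, 0.1, 24.5], "rotation": [0, 0, -12]},
    {"dp": [0, 0.1, 25.5], "rotation": [0, 0, -12]},
    {"dp": [0, 0.1, 26.1], "rotation": [0, 0, -12]},
    {"dp": [0, 0.1, 26.1], "rotation": [0, 0, -12]},
  ],
)

```text
time_s: 6.27
ee_pos: [0.445, 0.3085, 0.0341]
eef_rot: [[-0.997, 0.081, -0.002], [0.081, 0.997, -0.001], [0.002, -0.001, -1.0]]
force: [-0.3, 0.3, -0.8]
opening: 0.35
grasp_force: 0.0
```

Emit:
play_rows(
  commands=[
    {"dp": [0, 0, 0], "rotation": [0, 0, 0]},
    {"dp": [0, 0, 0], "rotation": [0, 0, 0]},
    {"dp": [0, 0, 0], "rotation": [0, 0, 0]},
    {"dp": [0, 0, 0], "rotation": [0, 0, 0]},
    {"dp": [0, 0, 0], "rotation": [0, 0, 0]},
    {"dp": [0, 0, 0], "rotation": [0, 0, 0]},
  ],
  gripper=-1,
)

```text
time_s: 6.77
ee_pos: [0.446, 0.3089, 0.036]
eef_rot: [[-0.997, 0.081, 0.001], [0.081, 0.997, 0.0], [-0.001, 0.0, -1.0]]
force: [-2.3, -1.5, 5.4]
opening: 0.104
grasp_force: 60.2
```

```bash
python3 - <<'E'
from h import *
plan([([.4453,.308,.034],3.067)])
E
```

```text
p [0.446  0.3089 0.036 ] psi 3.0607 t 6.77 F [-2.3 -1.5  5.4] open 0.104 q [ 0.39  0.58  1.66 -0.    0.9  -1.1 ]
[0.445 0.308 0.034] dp [ 0.07 -0.1   0.2 ] rot [ 0.   0.1 -0.4]
```

Emit:
play_rows(
  commands=[
    {"dp": [0, 0, -1], "rotation": [0, 0, 0]},
    {"dp": [0, 0, -2.5], "rotation": [0, 0, 0]},
    {"dp": [0, 0, -4], "rotation": [0, 0, 0]},
    {"dp": [0, 0, -5.5], "rotation": [0, 0, 0]},
    {"dp": [0, 0, -8], "rotation": [0, 0, 0]},
    {"dp": [0, 0, -12], "rotation": [0, 0, 0]},
    {"dp": [0, 0, -16], "rotation": [0, 0, 0]},
    {"dp": [0, 0, -20], "rotation": [0, 0, 0]},
    {"dp": [0, 0, -20], "rotation": [0, 0, 0]},
    {"dp": [0, 0, -20], "rotation": [0, 0, 0]},
  ],
)

```text
time_s: 7.6
ee_pos: [0.4461, 0.3091, 0.2375]
eef_rot: [[-0.997, 0.081, 0.004], [0.081, 0.997, 0.002], [-0.004, 0.002, -1.0]]
force: [-0.4, -0.4, -2.7]
opening: 0.101
grasp_force: 59.3
```

```bash
python3 - <<'E'
from h import *
t=eyes.snapshot("top"); s=eyes.snapshot("scene")
plan([])
st=bot.read_state();R=st["eef_rot"];p=st["ee_pos"]
G=p-.0187*R[:,2]; B=G-.045*R[:,0]; F=B+.05*R[:,2]; T=B+.12*R[:,0]
for n,q in zip("GBFT",(G,B,F,T)): print(n,np.round(q,4),np.round(proj(t,q),1),np.round(proj(s,q),1))
u,v=map(int,proj(s,G)); a,b=map(int,proj(t,G))
def c(im,x,y,w,h): return cv2.resize(im[y:y+h,x:x+w],(400,300),interpolation=cv2.INTER_CUBIC)
print(a-50,b-50,u-60,v-45)
o=np.hstack([c(t["color"],a-60,b-45,120,90),c(s["color"],u-60,v-45,120,90)]); cv2.imwrite("pics/crop4.png",np.clip(o*1.4,0,255).astype(np.uint8))
E
```

```text
p [0.4451 0.3086 0.2343] psi 3.0607 t 7.7 F [-0.3  0.7 -1.5] open 0.105 q [ 0.39  0.35  1.44  0.    1.35 -1.1 ]
G [0.4452 0.3086 0.253 ] [200. 267.] [441.  293.6]
B [0.49   0.305  0.2529] [201.3 248.5] [418.4 303. ]
F [0.4899 0.305  0.2029] [206.4 249. ] [414.7 316.4]
T [0.3704 0.3147 0.2531] [197.9 298.2] [477.6 278.4]
150 217 380 248
```

View pics/crop4.png

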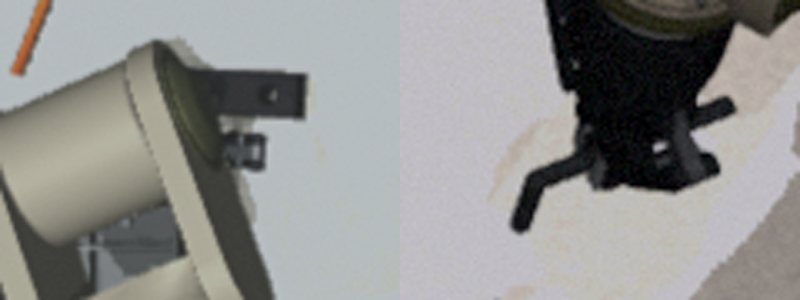

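```bash
python3 - <<'E'
from h import *
c=np.array([.5562,.098]);th=3.7
q=c+.045*np.array([np.cos(th),np.sin(th)])
plan([([*q,.245],th),([*q,.205],th),([*q,.198],th)])
E
```

```text
p [0.4451 0.3086 0.2343] psi 3.0607 t 7.7 F [-0.3  0.7 -1.5] open 0.105 q [ 0.39  0.35  1.44  0.    1.35 -1.1 ]
[0.518 0.074 0.245] dp [ -9.16 -22.78  -1.07] rot [ -0.   -0.1 -36.6]
[0.518 0.074 0.205] dp [ -9.17 -22.78   2.93] rot [ -0.   -0.1 -36.6]
[0.518 0.074 0.198] dp [ -9.17 -22.78   3.63] rot [ -0.   -0.1 -36.6]
```

Emit:
play_rows(
  commands=[
    {"dp": [-1, -3, -1], "rotation": [0, 0, -5]},
    {"dp": [-2, -6, -1], "rotation": [0, 0, -10]},
    {"dp": [-4, -9, -1], "rotation": [0, 0, -16]},
    {"dp": [-5, -13, -1], "rotation": [0, 0, -22]},
    {"dp": [-7, -16, -1], "rotation": [0, 0, -28]},
    {"dp": [-8, -19, -1], "rotation": [0, 0, -34]},
    {"dp": [-9, -22, -1], "rotation": [0, 0, -36.6]},
    {"dp": [-9.2, -22.8, 0], "rotation": [0, 0, -36.6]},
    {"dp": [-9.2, -22.8, 2], "rotation": [0, 0, -36.6]},
    {"dp": [-9.2, -22.8, 3], "rotation": [0, 0, -36.6]},
    {"dp": [-9.2, -22.8, 3], "rotation": [0, 0, -36.6]},
  ],
)

```text
time_s: 8.62
ee_pos: [0.5173, 0.0747, 0.202]
eef_rot: [[-0.849, -0.529, -0.007], [-0.529, 0.849, 0.001], [0.005, 0.004, -1.0]]
force: [-0.1, 0.9, -0.9]
opening: 0.101
grasp_force: 59.3
```

```bash
python3 - <<'E'
from h import *
t=eyes.snapshot("top"); s=eyes.snapshot("scene")
plan([])
st=bot.read_state();R=st["eef_rot"];p=st["ee_pos"]
G=p-.0187*R[:,2]; B=G-.045*R[:,0]; F=B+.05*R[:,2]; T=B+.12*R[:,0]
for n,q in zip("GBFT",(G,B,F,T)): print(n,np.round(q,4),np.round(proj(t,q),1),np.round(proj(s,q),1))
def c(im,x,y,w,h): return cv2.resize(im[y:y+h,x:x+w],(400,300),interpolation=cv2.INTER_CUBIC)
o=np.hstack([c(t["color"],260,180,80,60),c(s["color"],290,215,80,60)]); cv2.imwrite("pics/crop5.png",np.clip(o*1.8,0,255).astype(np.uint8))
E
```

```text
p [0.5187 0.0748 0.205 ] psi -2.5831 t 8.72 F [-0.6  0.4  0.1] open 0.102 q [-0.08  0.33  1.54  0.    1.27 -2.21]
G [0.5187 0.0748 0.2237] [296.5 234.7] [337.8 226. ]
B [0.5568 0.0986 0.2236] [286.6 219.6] [326.7 242.4]
F [0.5568 0.0987 0.1736] [288.2 221.3] [326.8 256.7]
T [0.4551 0.0351 0.2237] [313.2 259.9] [355.4 200.1]
```

View pics/crop5.png

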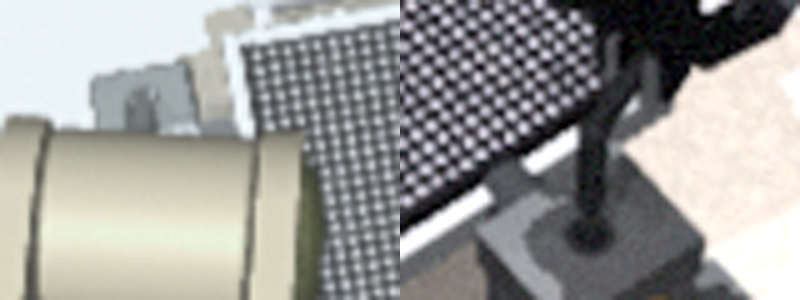

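The foot hangs over the socket to within about 1 mm. The leg is at scene u≈328.6 and the socket at (328,262). I'll lower until contact.

Emit:
play_rows(
  commands=[
    {"dp": [0, 0, 0.5], "rotation": [0, 0, 0]},
    {"dp": [0, 0, 1], "rotation": [0, 0, 0]},
    {"dp": [0, 0, 1.3], "rotation": [0, 0, 0]},
    {"dp": [0, 0, 1.6], "rotation": [0, 0, 0]},
    {"dp": [0, 0, 1.8], "rotation": [0, 0, 0]},
    {"dp": [0, 0, 2], "rotation": [0, 0, 0]},
    {"dp": [0, 0, 2.2], "rotation": [0, 0, 0]},
    {"dp": [0, 0, 2.2], "rotation": [0, 0, 0]},
    {"dp": [0, 0, 2.2], "rotation": [0, 0, 0]},
  ],
)

```text
time_s: 9.47
ee_pos: [0.519, 0.0742, 0.1833]
eef_rot: [[-0.848, -0.529, 0.0], [-0.529, 0.848, 0.0], [-0.0, 0.0, -1.0]]
force: [-0.1, -0.2, -2.1]
opening: 0.103
grasp_force: 59.3
```

```bash
python3 - <<'E'
from h import *
plan([])
print(bot.read_state()["wrist_torque"])
E
```

```text
p [0.519  0.0742 0.1833] psi -2.5837 t 9.47 F [-0.1 -0.2 -2.1] open 0.103 q [-0.08  0.35  1.57  0.    1.22 -2.21]
[ 0.12760976 -0.04331599  0.02385066]
```

Emit:
play_rows(
  commands=[
    {"dp": [0, 0, 0.2], "rotation": [0, 0, 0]},
    {"dp": [0, 0, 0.4], "rotation": [0, 0, 0]},
    {"dp": [0, 0, 0.6], "rotation": [0, 0, 0]},
    {"dp": [0, 0, 0.6], "rotation": [0, 0, 0]},
    {"dp": [0, 0, 0.6], "rotation": [0, 0, 0]},
  ],
)

```text
time_s: 9.88
ee_pos: [0.5189, 0.0747, 0.177]
eef_rot: [[-0.848, -0.53, -0.0], [-0.53, 0.848, 0.001], [-0.0, 0.001, -1.0]]
force: [0.3, 4.4, -1.4]
opening: 0.101
grasp_force: 59.2
```

Emit:
play_rows(
  commands=[
    {"dp": [0, 0, 0.2], "rotation": [0, 0, 0]},
    {"dp": [0, 0, 0.4], "rotation": [0, 0, 0]},
    {"dp": [0, 0, 0.6], "rotation": [0, 0, 0]},
    {"dp": [0, 0, 0.8], "rotation": [0, 0, 0]},
    {"dp": [0, 0, 0.8], "rotation": [0, 0, 0]},
    {"dp": [0, 0, 0.8], "rotation": [0, 0, 0]},
  ],
)

```text
time_s: 10.38
ee_pos: [0.519, 0.0743, 0.1702]
eef_rot: [[-0.848, -0.53, 0.001], [-0.53, 0.848, 0.0], [-0.001, -0.0, -1.0]]
force: [-4.7, 3.5, 9.3]
opening: 0.1
grasp_force: 60.8
```

```bash
python3 - <<'E'
from h import *
s=eyes.snapshot("scene")
plan([])
print(bot.read_state()["wrist_torque"])
o=cv2.resize(s["color"][215:290,280:380],(800,600),interpolation=cv2.INTER_CUBIC); cv2.imwrite("pics/crop6.png",np.clip(o*1.8,0,255).astype(np.uint8))
E
```

```text
p [0.519  0.0743 0.1701] psi -2.5832 t 10.43 F [-4.9  2.5  9.1] open 0.099 q [-0.08  0.37  1.59  0.    1.18 -2.21]
[0.93428489 0.58709505 0.39902688]
```

View pics/crop6.png

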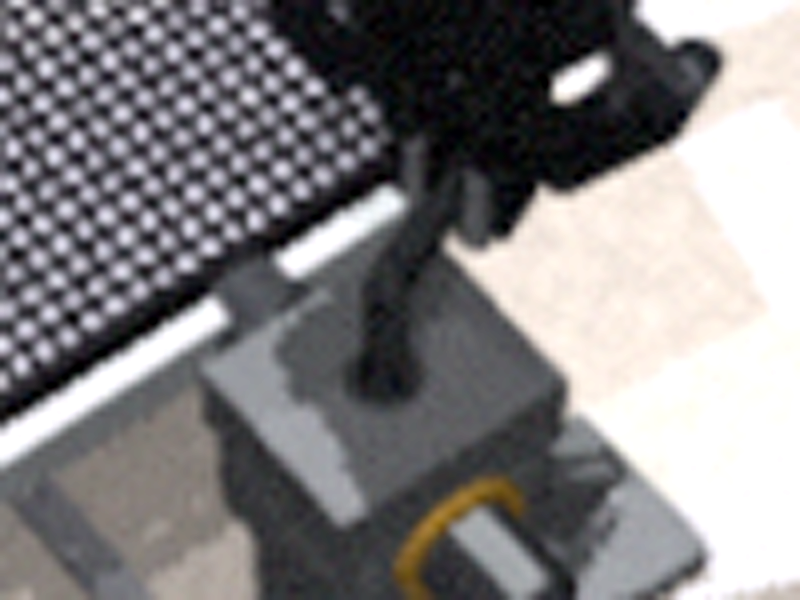

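The picture shows the leg sunk in the socket and the bright flat facing up. I'll press slightly deeper, then start the clockwise turn about the screw axis.

Emit:
play_rows(
  commands=[
    {"dp": [0, 0, 0.2], "rotation": [0, 0, 0]},
    {"dp": [0, 0, 0.2], "rotation": [0, 0, 0]},
    {"dp": [-0.02, 0.46, 0.2], "rotation": [0, 0, 6]},
    {"dp": [-0.1, 0.91, 0.2], "rotation": [0, 0, 12]},
    {"dp": [-0.21, 1.36, 0.2], "rotation": [0, 0, 18]},
    {"dp": [-0.38, 1.79, 0.2], "rotation": [0, 0, 24]},
    {"dp": [-0.38, 1.79, 0.2], "rotation": [0, 0, 24]},
    {"dp": [-0.38, 1.79, 0.2], "rotation": [0, 0, 24]},
  ],
)

```text
time_s: 11.1
ee_pos: [0.5126, 0.0917, 0.1684]
eef_rot: [[-0.99, -0.139, 0.001], [-0.139, 0.99, -0.0], [-0.001, -0.0, -1.0]]
force: [-6.1, 3.9, 9.5]
opening: 0.101
grasp_force: 60.8
```

```bash
python3 - <<'E'
from h import *
plan([])
print(bot.read_state()["wrist_torque"])
E
```

```text
p [0.5126 0.0917 0.1684] psi -3.0022 t 11.1 F [-6.1  3.9  9.5] open 0.101 q [-0.05  0.36  1.6  -0.    1.18 -1.76]
[0.85148505 0.72571975 0.30770869]
```

Emit:
play_rows(
  commands=[
    {"dp": [0.13, 0.14, 0], "rotation": [0, 0, 0]},
    {"dp": [0.11, 0.6, 0], "rotation": [0, 0, 6]},
    {"dp": [0.03, 1.05, 0], "rotation": [0, 0, 12]},
    {"dp": [-0.08, 1.5, 0], "rotation": [0, 0, 18]},
    {"dp": [-0.25, 1.93, 0], "rotation": [0, 0, 24]},
    {"dp": [-0.46, 2.34, 0], "rotation": [0, 0, 30]},
    {"dp": [-0.71, 2.73, 0], "rotation": [0, 0, 36]},
    {"dp": [-1, 3.08, 0], "rotation": [0, 0, 42]},
    {"dp": [-1.33, 3.41, 0], "rotation": [0, 0, 48]},
    {"dp": [-1.68, 3.7, 0.05], "rotation": [0, 0, 54]},
    {"dp": [-2.07, 3.95, 0.05], "rotation": [0, 0, 60]},
    {"dp": [-2.07, 3.95, 0.05], "rotation": [0, 0, 60]},
  ],
)

```text
time_s: 12.1
ee_pos: [0.5287, 0.1333, 0.1678]
eef_rot: [[-0.611, 0.792, 0.003], [0.792, 0.611, -0.001], [-0.002, 0.001, -1.0]]
force: [-1.0, 1.2, 8.9]
opening: 0.103
grasp_force: 60.6
```

```bash
python3 - <<'E'
from h import *
plan([])
print(bot.read_state()["wrist_torque"])
E
```

```text
p [0.5287 0.1333 0.1678] psi 2.2283 t 12.1 F [-1.   1.2  8.9] open 0.103 q [ 0.03  0.41  1.53 -0.    1.2  -0.62]
[0.05425152 0.14944805 0.10517561]
```

Emit:
play_rows(
  commands=[
    {"dp": [-0.02, 0.46, 0], "rotation": [0, 0, 6]},
    {"dp": [-0.1, 0.91, 0], "rotation": [0, 0, 12]},
    {"dp": [-0.22, 1.36, 0], "rotation": [0, 0, 18]},
    {"dp": [-0.38, 1.79, 0], "rotation": [0, 0, 24]},
    {"dp": [-0.59, 2.2, 0], "rotation": [0, 0, 30]},
    {"dp": [-0.84, 2.59, 0], "rotation": [0, 0, 36]},
    {"dp": [-1.13, 2.94, 0.05], "rotation": [0, 0, 42]},
    {"dp": [-1.46, 3.27, 0.05], "rotation": [0, 0, 48]},
    {"dp": [-1.81, 3.56, 0.05], "rotation": [0, 0, 54]},
    {"dp": [-2.2, 3.81, 0.05], "rotation": [0, 0, 60]},
    {"dp": [-2.61, 4.02, 0.05], "rotation": [0, 0, 66]},
    {"dp": [-3.04, 4.18, 0.05], "rotation": [0, 0, 72]},
    {"dp": [-3.49, 4.3, 0.05], "rotation": [0, 0, 78]},
    {"dp": [-3.94, 4.38, 0.05], "rotation": [0, 0, 84]},
    {"dp": [-4.4, 4.4, 0.05], "rotation": [0, 0, 90]},
    {"dp": [-4.4, 4.4, 0.05], "rotation": [0, 0, 90]},
  ],
)

```text
time_s: 13.43
ee_pos: [0.5904, 0.125, 0.1672]
eef_rot: [[0.792, 0.61, 0.002], [0.61, -0.792, -0.0], [0.001, 0.002, -1.0]]
force: [-0.7, 4.6, 7.9]
opening: 0.1
grasp_force: 60.5
```

```bash
python3 - <<'E'
from h import *
plan([])
print(bot.read_state()["wrist_torque"])
E
```

```text
p [0.5904 0.125  0.1672] psi 0.6563 t 13.43 F [-0.7  4.6  7.9] open 0.1 q [ 0.02  0.54  1.34 -0.    1.26  0.93]
[ 0.36702667  0.37737377 -0.00790374]
```

Emit:
play_rows(
  commands=[
    {"dp": [-0.02, 0.38, 0], "rotation": [0, 0, 5]},
    {"dp": [-0.07, 0.76, 0], "rotation": [0, 0, 10]},
    {"dp": [-0.15, 1.14, 0], "rotation": [0, 0, 15]},
    {"dp": [-0.15, 1.14, 0], "rotation": [0, 0, 15]},
  ],
)

```text
time_s: 13.77
ee_pos: [0.5957, 0.1158, 0.1672]
eef_rot: [[0.922, 0.387, 0.001], [0.387, -0.922, 0.0], [0.001, 0.0, -1.0]]
force: [-2.2, 5.5, 8.7]
opening: 0.1
grasp_force: 60.9
```

```bash
python3 - <<'E'
from h import *
plan([])
print(bot.read_state()["wrist_torque"])
E
```

```text
p [0.5957 0.1158 0.1672] psi 0.3969 t 13.77 F [-2.2  5.5  8.7] open 0.1 q [-0.    0.54  1.33  0.    1.27  1.17]
[0.88022083 0.63728334 0.51206878]
```

Emit:
play_rows(
  commands=[
    {"dp": [-0.02, 0.38, 0], "rotation": [0, 0, 5]},
    {"dp": [-0.07, 0.76, 0], "rotation": [0, 0, 10]},
    {"dp": [-0.07, 0.76, 0], "rotation": [0, 0, 10]},
  ],
)

```text
time_s: 14.02
ee_pos: [0.5981, 0.1094, 0.1671]
eef_rot: [[0.975, 0.222, 0.002], [0.222, -0.975, 0.002], [0.002, -0.001, -1.0]]
force: [0.3, 8.8, 5.4]
opening: 0.098
grasp_force: 67.1
```

```bash
python3 - <<'E'
from h import *
plan([])
print(bot.read_state()["wrist_torque"])
E
```

```text
p [0.5981 0.1094 0.1671] psi 0.2238 t 14.02 F [0.3 8.8 5.4] open 0.098 q [-0.01  0.55  1.32  0.    1.27  1.33]
[1.51467945 0.198809   1.0223063 ]
```

Emit:
play_rows(
  commands=[
    {"dp": [-0.01, 0.23, 0], "rotation": [0, 0, 3]},
    {"dp": [-0.02, 0.46, 0], "rotation": [0, 0, 6]},
    {"dp": [-0.02, 0.46, 0], "rotation": [0, 0, 6]},
    {"dp": [-0.02, 0.46, 0], "rotation": [0, 0, 6]},
  ],
)

```text
time_s: 14.35
ee_pos: [0.5995, 0.1046, 0.1673]
eef_rot: [[0.993, 0.12, 0.004], [0.12, -0.993, 0.001], [0.004, -0.001, -1.0]]
force: [1.8, 7.0, 5.1]
opening: 0.101
grasp_force: 64.7
```

```bash
python3 - <<'E'
from h import *
plan([])
print(bot.read_state()["wrist_torque"])
E
```

```text
p [0.5995 0.1046 0.1673] psi 0.1207 t 14.35 F [1.8 7.  5.1] open 0.101 q [-0.02  0.55  1.32  0.    1.27  1.43]
[ 1.15525476 -0.41001391 -0.23484979]
```

Emit:
play_rows(
  commands=[
    {"dp": [-0.01, 0.23, 0], "rotation": [0, 0, 3]},
    {"dp": [-0.02, 0.46, 0], "rotation": [0, 0, 6]},
    {"dp": [-0.05, 0.69, 0], "rotation": [0, 0, 9]},
    {"dp": [-0.05, 0.69, 0], "rotation": [0, 0, 9]},
    {"dp": [-0.05, 0.69, 0], "rotation": [0, 0, 9]},
  ],
)

```text
time_s: 14.77
ee_pos: [0.5987, 0.0969, 0.1658]
eef_rot: [[0.999, -0.036, -0.001], [-0.036, -0.999, -0.0], [-0.001, 0.0, -1.0]]
force: [-1.1, 0.6, -0.9]
opening: 0.099
grasp_force: 63.9
```

```bash
python3 - <<'E'
from h import *
plan([]);s=eyes.snapshot("scene")
print(bot.read_state()["wrist_torque"])
o=cv2.resize(s["color"][215:290,280:380],(800,600),interpolation=cv2.INTER_CUBIC); cv2.imwrite("pics/crop7.png",np.clip(o*2,0,255).astype(np.uint8))
E
```

```text
p [0.5987 0.0969 0.1658] psi -0.036 t 14.77 F [-1.1  0.6 -0.9] open 0.099 q [-0.03  0.54  1.33 -0.    1.27  1.57]
[ 0.18486031  0.18933061 -0.19716251]
```

View pics/crop7.png

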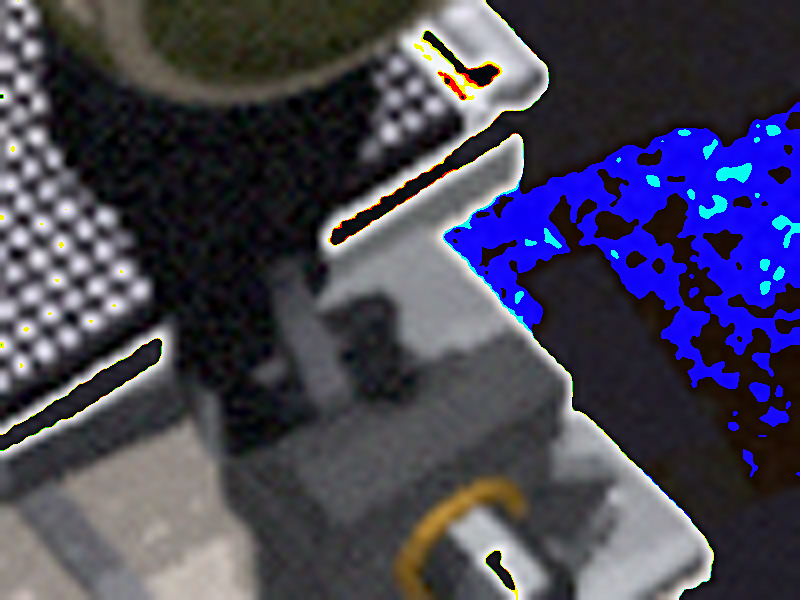

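The forces have relaxed, so either the key slipped in the pads or the screw moved. I'll measure where the arm lies relative to the gripper.

```bash
cat >> h.py <<'E'
def armcheck(names=("top","scene"),L=.12,r=.045,rng=(.075,.14)):
    st=bot.read_state();R=st["eef_rot"];p=st["ee_pos"];G=p-.0187*R[:,2];B=G-r*R[:,0]
    for n in names:
        s=eyes.snapshot(n);g=cv2.cvtColor(s["color"],cv2.COLOR_BGR2GRAY).astype(np.float32)
        print(n)
        for a in np.arange(*rng,.006):
            o=np.arange(-.03,.031,.003)
            pr=[int(cv2.getRectSubPix(g,(1,1),tuple(map(float,proj(s,B+a*R[:,0]+R[:,1]*k))))[0,0]) for k in o]
            print(round(a,3),np.round(proj(s,B+a*R[:,0])),pr)
E
python3 - <<'E'
from h import *
armcheck()
E
```

```text
top
0.075 [288. 193.] [126, 125, 126, 126, 126, 126, 126, 125, 127, 127, 127, 127, 127, 126, 126, 126, 126, 112, 83, 112, 120]
0.081 [288. 191.] [132, 131, 132, 132, 131, 132, 132, 132, 132, 132, 132, 132, 132, 132, 132, 133, 131, 114, 83, 114, 120]
0.087 [288. 188.] [133, 133, 133, 133, 133, 134, 133, 133, 133, 133, 133, 133, 133, 133, 133, 134, 132, 114, 83, 113, 120]
0.093 [288. 186.] [130, 130, 130, 129, 129, 129, 130, 130, 130, 129, 130, 130, 130, 130, 130, 130, 129, 115, 84, 114, 120]
0.099 [288. 184.] [123, 124, 123, 124, 124, 123, 123, 123, 124, 124, 124, 124, 124, 124, 123, 124, 123, 111, 82, 113, 119]
0.105 [288. 182.] [118, 118, 118, 119, 119, 118, 118, 118, 118, 118, 118, 118, 118, 118, 118, 118, 118, 105, 74, 96, 119]
0.111 [289. 179.] [113, 114, 113, 113, 113, 113, 113, 114, 114, 113, 114, 113, 113, 113, 113, 113, 112, 101, 70, 92, 115]
0.117 [289. 177.] [107, 106, 108, 107, 107, 107, 106, 107, 107, 107, 107, 107, 106, 107, 106, 107, 106, 99, 75, 86, 110]
0.123 [289. 175.] [98, 98, 99, 98, 98, 98, 98, 99, 99, 99, 98, 98, 99, 98, 99, 99, 99, 93, 71, 73, 103]
0.129 [289. 
[... 688 characters left out ...]
, 24, 27, 24, 49, 127, 134, 65, 15, 15, 22, 42, 32, 64]
0.105 [280. 273.] [68, 62, 58, 57, 52, 48, 47, 32, 20, 33, 40, 65, 126, 125, 94, 117, 128, 129, 121, 101, 84]
0.111 [277. 275.] [70, 70, 73, 71, 68, 69, 68, 46, 28, 39, 45, 47, 63, 59, 79, 100, 117, 127, 133, 136, 140]
0.117 [274. 276.] [69, 70, 78, 86, 81, 78, 74, 55, 30, 41, 46, 50, 65, 63, 53, 96, 139, 144, 121, 73, 53]
0.123 [271. 277.] [72, 70, 73, 71, 81, 78, 81, 54, 37, 42, 52, 61, 72, 57, 71, 116, 138, 140, 112, 76, 68]
0.129 [269. 278.] [72, 73, 71, 72, 71, 68, 68, 69, 69, 68, 70, 63, 46, 55, 100, 113, 118, 116, 115, 111, 105]
0.135 [266. 279.] [94, 90, 90, 82, 85, 84, 80, 72, 74, 72, 70, 69, 65, 65, 70, 73, 76, 81, 86, 93, 97]
```

The arm is still in line with the gripper, so the key has followed it. I'll keep turning in small steps.

Emit:
play_rows(
  commands=[
    {"dp": [-0.01, 0.23, 0], "rotation": [0, 0, 3]},
    {"dp": [-0.02, 0.46, 0], "rotation": [0, 0, 6]},
    {"dp": [-0.05, 0.69, 0], "rotation": [0, 0, 9]},
    {"dp": [-0.05, 0.69, 0], "rotation": [0, 0, 9]},
  ],
)

```text
time_s: 15.25
ee_pos: [0.598, 0.0897, 0.166]
eef_rot: [[0.981, -0.193, -0.0], [-0.193, -0.981, -0.0], [-0.0, 0.001, -1.0]]
force: [-0.4, 1.8, -1.2]
opening: 0.096
grasp_force: 63.8
```

```bash
python3 - <<'E'
from h import *
plan([])
print(bot.read_state()["wrist_torque"])
armcheck(("scene",),rng=(.08,.135))
E
```

```text
p [0.598  0.0897 0.166 ] psi -0.1945 t 15.25 F [-0.4  1.8 -1.2] open 0.096 q [-0.04  0.54  1.33 -0.    1.27  1.72]
[ 0.23360616  0.13351171 -0.06207855]
scene
0.08 [289. 263.] [70, 69, 71, 71, 65, 56, 55, 44, 20, 23, 22, 25, 12, 17, 38, 69, 58, 59, 110, 66, 55]
0.086 [286. 264.] [70, 69, 69, 69, 59, 54, 60, 55, 31, 26, 30, 29, 22, 34, 78, 87, 60, 92, 58, 38, 69]
0.092 [283. 265.] [54, 56, 60, 63, 57, 56, 75, 74, 32, 26, 32, 38, 34, 78, 107, 67, 75, 59, 38, 83, 74]
0.098 [280. 266.] [50, 50, 53, 54, 54, 70, 118, 82, 27, 36, 46, 41, 72, 117, 71, 60, 56, 32, 87, 98, 63]
0.104 [277. 266.] [62, 55, 54, 55, 59, 110, 137, 84, 27, 38, 46, 36, 32, 19, 25, 43, 26, 70, 100, 61, 68]
0.11 [274. 267.] [71, 69, 63, 57, 51, 60, 71, 48, 29, 38, 46, 75, 129, 141, 134, 110, 83, 55, 32, 20, 35]
0.116 [271. 268.] [89, 87, 76, 71, 71, 68, 69, 43, 31, 41, 46, 67, 88, 96, 120, 134, 141, 143, 143, 142, 123]
0.122 [269. 269.] [71, 75, 87, 92, 91, 83, 66, 42, 47, 56, 65, 83, 83, 64, 55, 54, 53, 59, 79, 104, 125]
0.128 [266. 270.] [69, 67, 68, 70, 63, 47, 50, 90, 114, 114, 115, 104, 83, 73, 70, 72, 71, 67, 66, 59, 54]
0.134 [263. 270.] [85, 82, 74, 71, 70, 63, 71, 80, 87, 97, 103, 110, 113, 113, 115, 109, 102, 92, 78, 68, 69]
```

Emit:
play_rows(
  commands=[
    {"dp": [-0.02, 0.38, 0.1], "rotation": [0, 0, 5]},
    {"dp": [-0.07, 0.76, 0.1], "rotation": [0, 0, 10]},
    {"dp": [-0.07, 0.76, 0.1], "rotation": [0, 0, 10]},
    {"dp": [-0.07, 0.76, 0.1], "rotation": [0, 0, 10]},
  ],
)

```text
time_s: 15.63
ee_pos: [0.5959, 0.0831, 0.1654]
eef_rot: [[0.935, -0.355, -0.0], [-0.355, -0.935, 0.0], [-0.0, -0.0, -1.0]]
force: [-1.4, 3.2, -0.9]
opening: 0.099
grasp_force: 64.0
```

```bash
python3 - <<'E'
from h import *
plan([])
print(bot.read_state()["wrist_torque"])
E
```

```text
p [0.5959 0.0831 0.1654] psi -0.3634 t 15.63 F [-1.4  3.2 -0.9] open 0.099 q [-0.06  0.53  1.35  0.    1.26  1.88]
[0.44251464 0.32295535 0.03952345]
```

Emit:
play_rows(
  commands=[
    {"dp": [-0.02, 0.38, 0], "rotation": [0, 0, 5]},
    {"dp": [-0.07, 0.76, 0], "rotation": [0, 0, 10]},
    {"dp": [-0.07, 0.76, 0], "rotation": [0, 0, 10]},
    {"dp": [-0.07, 0.76, 0], "rotation": [0, 0, 10]},
  ],
)

```text
time_s: 15.97
ee_pos: [0.5927, 0.0767, 0.1654]
eef_rot: [[0.86, -0.511, 0.0], [-0.511, -0.86, 0.001], [-0.0, -0.001, -1.0]]
force: [-1.0, 4.8, -0.5]
opening: 0.104
grasp_force: 64.0
```

```bash
python3 - <<'E'
from h import *
plan([])
print(bot.read_state()["wrist_torque"])
E
```

```text
p [0.5927 0.0767 0.1654] psi -0.5361 t 15.97 F [-1.   4.8 -0.5] open 0.104 q [-0.07  0.53  1.36  0.    1.26  2.04]
[0.79927926 0.10458103 0.31973028]
```

Total turn exceeds what the screw should allow, so I'll check whether the leg is still captive with a small sideways nudge.

Emit:
play_rows(
  commands=[
    {"dp": [0.2, 0, 0], "rotation": [0, 0, 0]},
    {"dp": [0.4, 0, 0], "rotation": [0, 0, 0]},
    {"dp": [0.4, 0, 0], "rotation": [0, 0, 0]},
    {"dp": [0.4, 0, 0], "rotation": [0, 0, 0]},
  ],
)

```text
time_s: 16.3
ee_pos: [0.5937, 0.0762, 0.1642]
eef_rot: [[0.86, -0.51, -0.007], [-0.51, -0.86, 0.003], [-0.008, 0.001, -1.0]]
force: [-10.7, 10.7, 0.3]
opening: 0.102
grasp_force: 64.1
```

Emit:
play_rows(
  commands=[
    {"dp": [-0.2, 0, 0], "rotation": [0, 0, 0]},
    {"dp": [-0.4, 0, 0], "rotation": [0, 0, 0]},
    {"dp": [-0.4, 0, 0], "rotation": [0, 0, 0]},
    {"dp": [-0.4, 0, 0], "rotation": [0, 0, 0]},
  ],
)

```text
time_s: 16.63
ee_pos: [0.5926, 0.0765, 0.1653]
eef_rot: [[0.858, -0.513, 0.0], [-0.513, -0.858, 0.0], [-0.0, -0.0, -1.0]]
force: [-1.3, 5.2, 0.4]
opening: 0.102
grasp_force: 64.0
```

```bash
python3 - <<'E'
from h import *
plan([])
print(bot.read_state()["wrist_torque"])
armcheck(rng=(.08,.135))
E
```

```text
p [0.5926 0.0765 0.1653] psi -0.5388 t 16.63 F [-1.3  5.2  0.4] open 0.102 q [-0.07  0.53  1.36  0.    1.26  2.04]
[0.97424174 0.11218136 0.22180799]
top
0.08 [303. 195.] [130, 131, 131, 133, 133, 133, 133, 132, 132, 131, 130, 129, 128, 124, 102, 75, 114, 120, 119, 119, 119]
0.086 [304. 193.] [125, 126, 128, 130, 130, 131, 132, 133, 133, 133, 133, 133, 129, 105, 69, 113, 120, 119, 118, 119, 119]
0.092 [305. 191.] [119, 120, 122, 123, 125, 126, 127, 129, 130, 131, 132, 130, 107, 67, 97, 119, 119, 118, 119, 119, 118]
0.098 [306. 189.] [116, 116, 117, 118, 120, 122, 122, 123, 124, 126, 123, 103, 77, 95, 118, 119, 119, 119, 119, 117, 103]
0.104 [307. 187.] [110, 112, 113, 115, 116, 117, 118, 118, 120, 118, 99, 75, 94, 120, 119, 119, 119, 119, 116, 101, 75]
0.11 [309. 185.] [104, 106, 108, 110, 110, 112, 113, 114, 113, 93, 75, 98, 120, 119, 119, 119, 119, 120, 112, 76, 59]
0.116 [310. 183.] [95, 98, 101, 102, 105, 107, 108, 108, 96, 76, 102, 117, 117, 118, 119, 118, 120, 114, 74, 57, 51]
0.122 [311. 181.] [81, 86, 90, 94, 96, 99, 99, 89, 73, 104, 112, 112, 113, 114, 116, 118, 112, 62, 50,
[... 589 characters left out ...]
1, 38, 32, 40, 46, 70, 57, 38, 64, 94, 57, 37, 93, 98, 40]
0.104 [276. 252.] [131, 88, 29, 16, 40, 55, 61, 38, 30, 37, 41, 41, 44, 86, 79, 27, 68, 107, 56, 37, 91]
0.11 [273. 252.] [127, 136, 137, 117, 68, 26, 24, 24, 32, 44, 46, 69, 96, 52, 35, 103, 91, 44, 74, 100, 60]
0.116 [270. 252.] [61, 71, 119, 141, 143, 136, 85, 25, 33, 41, 45, 36, 27, 64, 98, 61, 34, 75, 83, 38, 55]
0.122 [267. 252.] [68, 61, 54, 56, 95, 131, 132, 90, 69, 55, 39, 38, 70, 75, 47, 63, 91, 58, 43, 67, 64]
0.128 [264. 252.] [84, 73, 67, 66, 59, 54, 75, 120, 141, 143, 135, 84, 33, 25, 65, 73, 51, 45, 60, 55, 65]
0.134 [261. 252.] [114, 111, 92, 72, 69, 70, 60, 51, 60, 105, 137, 143, 137, 105, 45, 16, 30, 46, 91, 74, 41]
```

The leg is captive, since a 4 mm nudge moved it only 1 mm at 14 N. The moment about the screw axis explains the rest:

- It was 0.17 N m while turning normally.
- It rose to 1.4 N m from θ≈0.5, which is the stop.
- It then snapped to zero after about 30° of wind-up, so the key skipped one flat.

The screw is therefore at its stop. I'll back off into the free play and lift out.

Emit:
play_rows(
  commands=[
    {"dp": [-0.1, -0.3, 0], "rotation": [0, 0, -4]},
    {"dp": [-0.14, -0.61, 0], "rotation": [0, 0, -8]},
    {"dp": [-0.14, -0.61, 0], "rotation": [0, 0, -8]},
    {"dp": [-0.14, -0.61, 0], "rotation": [0, 0, -8]},
  ],
)

```text
time_s: 17.07
ee_pos: [0.5949, 0.0815, 0.1654]
eef_rot: [[0.92, -0.392, 0.001], [-0.392, -0.92, -0.001], [0.001, 0.0, -1.0]]
force: [1.2, 0.6, 0.2]
opening: 0.097
grasp_force: 64.0
```

```bash
python3 - <<'E'
from h import *
plan([])
print(bot.read_state()["wrist_torque"])
E
```

```text
p [0.5949 0.0815 0.1654] psi -0.4033 t 17.07 F [1.2 0.6 0.2] open 0.097 q [-0.06  0.53  1.35 -0.    1.26  1.92]
[ 0.11069339 -0.13700581  0.01064812]
```

Forces are free. One quick check of the stop: turn clockwise 17° and look for a moment well above 0.15 N m.

Emit:
play_rows(
  commands=[
    {"dp": [-0.02, 0.45, 0], "rotation": [0, 0, 6]},
    {"dp": [-0.1, 0.9, 0], "rotation": [0, 0, 12]},
    {"dp": [-0.19, 1.29, 0], "rotation": [0, 0, 17]},
    {"dp": [-0.19, 1.29, 0], "rotation": [0, 0, 17]},
    {"dp": [-0.19, 1.29, 0], "rotation": [0, 0, 17]},
  ],
)

```text
time_s: 17.48
ee_pos: [0.5885, 0.0715, 0.1656]
eef_rot: [[0.765, -0.644, 0.003], [-0.644, -0.765, 0.001], [0.001, -0.003, -1.0]]
force: [4.8, 7.0, -0.9]
opening: 0.102
grasp_force: 65.6
```

```bash
python3 - <<'E'
from h import *
plan([]);st=bot.read_state()
r=st["ee_pos"]-np.array([.555,.099,.166]);print(st["wrist_torque"],"Mz",st["wrist_torque"][2]+np.cross(r,st["force"])[2])
E
```

```text
p [0.5885 0.0715 0.1656] psi -0.6994 t 17.48 F [ 4.8  7.  -0.9] open 0.102 q [-0.08  0.51  1.38  0.    1.25  2.19]
[ 1.24048288 -0.92352914  0.82275587] Mz 1.1883533511369369
```

The moment is 1.19 N m, so the stop is confirmed. Now back off into the play and lift out.

Emit:
play_rows(
  commands=[
    {"dp": [-0.1, -0.9, 0], "rotation": [0, 0, -12]},
    {"dp": [-0.19, -1.29, 0], "rotation": [0, 0, -17]},
    {"dp": [-0.19, -1.29, 0], "rotation": [0, 0, -17]},
    {"dp": [-0.19, -1.29, -1], "rotation": [0, 0, -17]},
    {"dp": [-0.19, -1.29, -2], "rotation": [0, 0, -17]},
    {"dp": [-0.19, -1.29, -3], "rotation": [0, 0, -17]},
    {"dp": [-0.19, -1.29, -5], "rotation": [0, 0, -17]},
    {"dp": [-0.19, -1.29, -8], "rotation": [0, 0, -17]},
    {"dp": [-0.19, -1.29, -8], "rotation": [0, 0, -17]},
    {"dp": [-0.19, -1.29, -8], "rotation": [0, 0, -17]},
  ],
)

```text
time_s: 18.32
ee_pos: [0.595, 0.0817, 0.2478]
eef_rot: [[0.92, -0.393, 0.004], [-0.393, -0.92, -0.0], [0.004, -0.001, -1.0]]
force: [0.0, 0.3, -1.8]
opening: 0.101
grasp_force: 63.9
```

```bash
python3 - <<'E'
from h import *
plan([([.4455,.3087,.245],1.4),([.4455,.3087,.245],3.061)])
E
```

```text
p [0.595  0.0817 0.2478] psi -0.4036 t 18.32 F [ 0.   0.3 -1.8] open 0.101 q [-0.06  0.47  1.23 -0.    1.44  1.92]
[0.446 0.309 0.245] dp [-22.66 -15.     0.21] rot [ 1.000e-01 -2.000e-01 -1.033e+02]
[0.446 0.309 0.245] dp [-22.66 -15.     0.21] rot [ -0.3   0.  161.5]
```

Emit:
play_rows(
  commands=[
    {"dp": [-2, -1.5, 0], "rotation": [0, 0, -7]},
    {"dp": [-4, -3, 0], "rotation": [0, 0, -14]},
    {"dp": [-6, -4, 0], "rotation": [0, 0, -21]},
    {"dp": [-8, -5.5, 0], "rotation": [0, 0, -28]},
    {"dp": [-10, -7, 0], "rotation": [0, 0, -35]},
    {"dp": [-12, -8, 0], "rotation": [0, 0, -42]},
    {"dp": [-14, -9.5, 0], "rotation": [0, 0, -49]},
    {"dp": [-16, -11, 0], "rotation": [0, 0, -56]},
    {"dp": [-18, -12, 0], "rotation": [0, 0, -63]},
    {"dp": [-20, -13.5, 0], "rotation": [0, 0, -70]},
    {"dp": [-22, -14.5, 0], "rotation": [0, 0, -77]},
    {"dp": [-22.7, -15, 0], "rotation": [0, 0, -84]},
    {"dp": [-22.7, -15, 0], "rotation": [0, 0, -91]},
    {"dp": [-22.7, -15, 0], "rotation": [0, 0, -98]},
    {"dp": [-22.7, -15, 0], "rotation": [0, 0, -105]},
    {"dp": [-22.7, -15, 0], "rotation": [0, 0, -112]},
    {"dp": [-22.7, -15, 0], "rotation": [0, 0, -119]},
    {"dp": [-22.7, -15, 0], "rotation": [0, 0, -126]},
    {"dp": [-22.7, -15, 0], "rotation": [0, 0, -126]},
  ],
)

```text
time_s: 19.9
ee_pos: [0.444, 0.3086, 0.2447]
eef_rot: [[-0.228, 0.974, -0.001], [0.974, 0.228, -0.001], [-0.0, -0.002, -1.0]]
force: [0.5, 0.1, -0.5]
opening: 0.1
grasp_force: 63.8
```

```bash
python3 - <<'E'
from h import *
plan([([.4455,.3087,.245],3.061)])
E
```

```text
p [0.444  0.3086 0.2447] psi 1.8004 t 19.9 F [ 0.5  0.1 -0.5] open 0.1 q [ 0.39  0.34  1.43 -0.    1.38  0.16]
[0.446 0.309 0.245] dp [-0.02  0.15 -0.03] rot [ -0.1  -0.  -72.2]
```

Emit:
play_rows(
  commands=[
    {"dp": [0, 0.1, 0], "rotation": [0, 0, -7]},
    {"dp": [0, 0.1, 0], "rotation": [0, 0, -14]},
    {"dp": [0, 0.1, 0], "rotation": [0, 0, -21]},
    {"dp": [0, 0.1, 0], "rotation": [0, 0, -28]},
    {"dp": [0, 0.1, 0], "rotation": [0, 0, -35]},
    {"dp": [0, 0.1, 0], "rotation": [0, 0, -42]},
    {"dp": [0, 0.1, 0], "rotation": [0, 0, -49]},
    {"dp": [0, 0.1, 0.5], "rotation": [0, 0, -56]},
    {"dp": [0, 0.1, 1], "rotation": [0, 0, -63]},
    {"dp": [0, 0.1, 1], "rotation": [0, 0, -70]},
    {"dp": [0, 0.13, 1], "rotation": [0, 0, -72.2]},
    {"dp": [0, 0.13, 1], "rotation": [0, 0, -72.2]},
    {"dp": [0, 0.13, 1], "rotation": [0, 0, -72.2]},
  ],
)

```text
time_s: 20.98
ee_pos: [0.4455, 0.309, 0.235]
eef_rot: [[-0.996, 0.089, -0.001], [0.089, 0.996, -0.0], [0.001, -0.0, -1.0]]
force: [0.9, 0.1, -1.0]
opening: 0.102
grasp_force: 63.8
```

```bash
python3 - <<'E'
from h import *
s=eyes.snapshot("scene"); plan([([.4455,.3087,.234],3.061)])
now=cv2.resize(s["color"][248:338,381:501],(400,300),interpolation=cv2.INTER_CUBIC); now=np.clip(now*1.4,0,255).astype(np.uint8)
old=cv2.imread("pics/crop4.png")[:,400:]
G=[cv2.cvtColor(x,cv2.COLOR_BGR2GRAY) for x in (old,now)]
for n,(x0,x1,y0,y1) in {"leg":(100,190,140,245),"tip":(290,345,85,145)}.items():
    for g in G:
        m=(g[y0:y1,x0:x1]<90).astype(np.uint8); mm=cv2.moments(m,True); ys,xs=np.nonzero(m)
        print(n,mm["m00"],x0+mm["m10"]/mm["m00"],y0+mm["m01"]/mm["m00"],x0+xs.min(),x0+xs.max(),y0+ys.min(),y0+ys.max())
o=np.hstack([old,now]);cv2.imwrite("pics/cmp.png",o)
E
```

```text
p [0.4455 0.309  0.2351] psi 3.0532 t 21.03 F [-0.4 -0.6 -1. ] open 0.098 q [ 0.39  0.35  1.44 -0.    1.35 -1.09]
[0.446 0.309 0.234] dp [-0.   -0.03  0.11] rot [-0.  -0.  -0.4]
leg 2374.0 148.78180286436395 182.6575400168492 111 189 140 232
leg 2535.0 147.9242603550296 181.7550295857988 108 189 140 232
tip 1128.0 307.23936170212767 109.66400709219857 290 335 85 144
tip 974.0 307.20431211498976 110.24127310061601 290 332 85 144
```

The key has shifted by no more than about 1.5 mm in the pads (leg edge 111→108 and tip edge 335→332 at 3.3× scale). I'll correct by 1 mm and lower it into its hole.

Emit:
play_rows(
  commands=[
    {"dp": [0.1, 0, 4], "rotation": [0, 0, -0.4]},
    {"dp": [0.1, 0, 8], "rotation": [0, 0, -0.4]},
    {"dp": [0.1, 0, 11.5], "rotation": [0, 0, -0.4]},
    {"dp": [0.1, 0, 13.5], "rotation": [0, 0, -0.4]},
    {"dp": [0.1, 0, 14.5], "rotation": [0, 0, -0.4]},
    {"dp": [0.1, 0, 15.3], "rotation": [0, 0, -0.4]},
    {"dp": [0.1, 0, 16], "rotation": [0, 0, -0.4]},
    {"dp": [0.1, 0, 16.7], "rotation": [0, 0, -0.4]},
    {"dp": [0.1, 0, 16.7], "rotation": [0, 0, -0.4]},
  ],
)

```text
time_s: 21.78
ee_pos: [0.4445, 0.3092, 0.0679]
eef_rot: [[-0.997, 0.078, -0.0], [0.078, 0.997, -0.0], [0.0, -0.0, -1.0]]
force: [0.7, -0.2, -1.1]
opening: 0.101
grasp_force: 63.8
```

No contact with the foot about 11 mm below the mouth, so I'll continue down.

Emit:
play_rows(
  commands=[
    {"dp": [0, 0, 0.8], "rotation": [0, 0, 0]},
    {"dp": [0, 0, 1.6], "rotation": [0, 0, 0]},
    {"dp": [0, 0, 2.3], "rotation": [0, 0, 0]},
    {"dp": [0, 0, 2.8], "rotation": [0, 0, 0]},
    {"dp": [0, 0, 3.1], "rotation": [0, 0, 0]},
    {"dp": [0, 0, 3.2], "rotation": [0, 0, 0]},
    {"dp": [0, 0, 3.2], "rotation": [0, 0, 0]},
    {"dp": [0, 0, 3.2], "rotation": [0, 0, 0]},
  ],
)

```text
time_s: 22.45
ee_pos: [0.4447, 0.3093, 0.0364]
eef_rot: [[-0.997, 0.077, 0.0], [0.077, 0.997, 0.0], [-0.0, 0.0, -1.0]]
force: [-0.5, 0.0, -1.2]
opening: 0.1
grasp_force: 63.9
```

Emit:
play_rows(
  commands=[
    {"dp": [0, 0, 0.1], "rotation": [0, 0, 0]},
    {"dp": [0, 0, 0.2], "rotation": [0, 0, 0]},
    {"dp": [0, 0, 0.2], "rotation": [0, 0, 0]},
  ],
)

```text
time_s: 22.7
ee_pos: [0.4448, 0.3094, 0.0355]
eef_rot: [[-0.997, 0.077, 0.001], [0.077, 0.997, 0.0], [-0.001, 0.0, -1.0]]
force: [-5.4, -2.4, 11.7]
opening: 0.099
grasp_force: 65.7
```

Emit:
play_rows(
  commands=[
    {"dp": [0, 0, 0], "rotation": [0, 0, 0]},
    {"dp": [0, 0, 0], "rotation": [0, 0, 0]},
    {"dp": [0, 0, 0], "rotation": [0, 0, 0]},
    {"dp": [0, 0, 0], "rotation": [0, 0, 0]},
    {"dp": [0, 0, 0], "rotation": [0, 0, 0]},
    {"dp": [0, 0, 0], "rotation": [0, 0, 0]},
  ],
  gripper=-0.35,
)

```text
time_s: 23.2
ee_pos: [0.4446, 0.3092, 0.0342]
eef_rot: [[-0.997, 0.077, -0.0], [0.077, 0.997, -0.0], [0.0, -0.0, -1.0]]
force: [0.7, -0.0, -0.0]
opening: 0.324
grasp_force: 0.0
```

Emit:
play_rows(
  commands=[
    {"dp": [0, 0, -1], "rotation": [0, 0, 0]},
    {"dp": [0, 0, -3], "rotation": [0, 0, 0]},
    {"dp": [0, 0, -6], "rotation": [0, 0, 0]},
    {"dp": [0, 0, -10], "rotation": [0, 0, 0]},
    {"dp": [0, 0, -14], "rotation": [0, 0, 0]},
    {"dp": [0, 4, -18], "rotation": [0, 0, 0]},
    {"dp": [4, -4, -20], "rotation": [0, 0, 0]},
    {"dp": [4, -8, -20], "rotation": [0, 0, 0]},
    {"dp": [4, -12, -20], "rotation": [0, 0, 0]},
    {"dp": [4, -16, -20], "rotation": [0, 0, 0]},
    {"dp": [4, -20, -20], "rotation": [0, 0, 0]},
    {"dp": [4, -24, -20], "rotation": [0, 0, 0]},
    {"dp": [4, -28, -20], "rotation": [0, 0, 0]},
    {"dp": [4, -30, -20], "rotation": [0, 0, 0]},
    {"dp": [4, -30, -20], "rotation": [0, 0, 0]},
  ],
)

```text
time_s: 24.45
ee_pos: [0.381, 0.0086, 0.2351]
eef_rot: [[-0.997, 0.083, 0.001], [0.083, 0.997, -0.002], [-0.001, -0.002, -1.0]]
force: [0.4, 1.0, -0.1]
opening: 0.322
grasp_force: 0.0
```

```bash
python3 - <<'E'
from h import *
plan([])
t=eyes.snapshot("top"); s=eyes.snapshot("scene")
def c(im,x,y,w,h): return cv2.resize(np.clip(im[y:y+h,x:x+w].astype(float)*1.4,0,255).astype(np.uint8),(400,300),interpolation=cv2.INTER_CUBIC)
t0={"color":cv2.imread("pics/top0.png")};s0={"color":cv2.imread("pics/scene0.png")}
o=np.vstack([np.hstack([c(t["color"],160,232,100,75),c(s["color"],380,320,108,81)]),np.hstack([c(s["color"],225,185,140,105),c(s0["color"],380,320,108,81)])])
cv2.imwrite("pics/final.png",o)
E
```

```text
p [0.381  0.0086 0.2351] psi 3.0587 t 24.45 F [ 0.4  1.  -0.1] open 0.322 q [-0.29 -0.02  1.87 -0.    1.28 -1.77]
```

View pics/final.png

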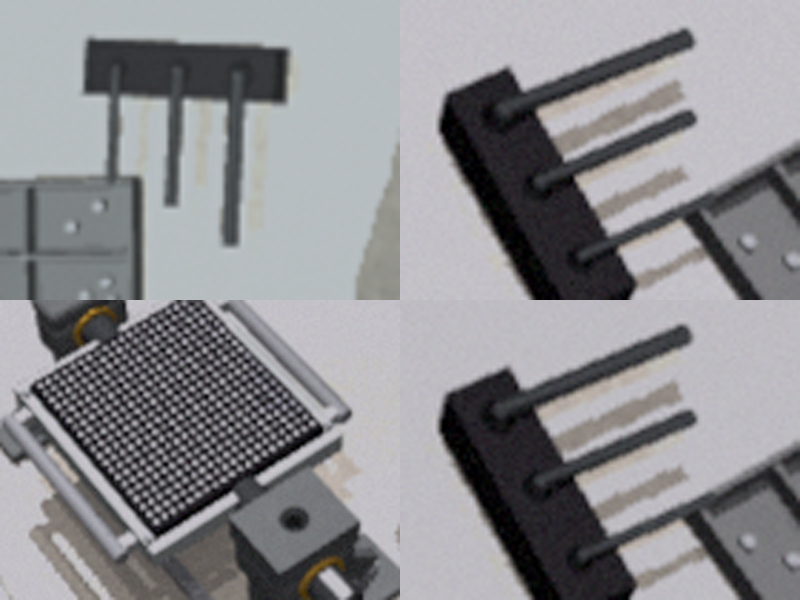

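The key is back in its hole exactly as at the start (top right and bottom right crops match), the module is level with the flat up, and the other keys are unmoved. I'll hand in.

```bash
python3 -c "
from cell import bot
print(bot.finish_job())"
```

```text
the job is handed in; nothing more can be done
None
```

I handed the job in at about 24.5 s: the module is level, the setscrew is at its stop (confirmed by about 1.2 N m of resistance), and the largest key is back down in its own hole. At the stop I overturned and the key skipped one flat of the socket. The hand-in returned no verdict.

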